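# Push the tin through the gap between the ramekins

### The job

Push the low food tin across the wooden butcher block, through the narrow gap between the two blue ramekins, and on until it stands wholly on the round cork mat beyond them. Use only the fingertips or the outside of the fingers: never pinch, lift or tip the tin. Leave the jars, the pepper mill and the peeler where they are, and finish clear of everything.

Things in the scene. Friction and masses are not known exactly. Their poses are not given: they have to be found in the camera images.
- tin: closed low round food tin lying flat on the butcher block, 86 mm in diameter, 40 mm high, about 0.16 to 0.33 kg, loose. Pushed low it slides without tipping, and stops when the push stops. It starts on the right (-y) side of the ramekins. Origin: centre of its underside, z up; its yaw means nothing.
- ramekins: two blue fluted straight-walled ramekins, each 50 mm in diameter, 42 mm high, fixed to the block; touching them is harmless. Origin: midway between them, on the block's top. x axis: the way through the gap, from the tin's side to the mat's (world +y, turned up to 0.3 rad). Their centres lie at +73 and -73 mm on its y axis: a clear gap of 96 mm, 5 mm on each side of the tin.
- cork_mat: flat round cork mat on the block, 124 mm in diameter, 1 mm thick, fixed; no step to push over (the tin slides on at the height of the block). It lies 100 to 110 mm beyond the ramekins' origin along their x axis, up to 10 mm aside. Origin: its centre, on the block's top.
- butcher_block: pale wooden butcher block with dark end strips, fixed on the worktop and reaching over the sink's edge; 270 mm (x) by 440 mm (y), its flat top 52 mm above the worktop. Origin: centre of its underside, at worktop height. The tin, ramekins and mat stand on it, the bystanders on the worktop beside it.
- amber_jar: bystander: squat jar with a red lid, 59 mm wide, 86 mm high; origin: centre of its underside
- spice_jar: bystander: slim spice jar with a dark cap, 41 mm wide, 105 mm high; origin: centre of its underside
- pepper_mill: bystander: brown wooden pepper mill, 58 mm wide, 170 mm high; origin: centre of its underside
- peeler: bystander: teal vegetable peeler lying flat, 142 mm long, 29 mm wide, 13 mm high; origin: centre of its underside

How it is judged:
By the outcome, as a careful person would: the job done as asked, in the order asked, and still so for the second after the job is handed in, with the robot touching nothing.
It also fails if it takes over 48 s, if anything falls off the work surface, if the arm or the gripper's body presses on something with over 40 N, if the wrist force passes 120 N, or if a joint passes its speed limit or range.

### The arm

A 6-joint arm with a two-finger parallel gripper is mounted at the origin on a cart in front of the work surface, level with it; the furniture and walls round the work are solid. World frame = base frame: x ahead of the robot, y to its left, z up, the work surface at z = 0. Lengths are in mm, angles in rad, forces in N, time in s.
With the tool pointing down it reaches from about 325 to 775 mm from the base axis. Payload 5.5 kg.
Tool frame: the origin (TCP) lies midway between the tips of the shut fingers; the grasp point (between the pads) lies 19 mm behind it (bot.pinch_z is the distance from the TCP to the grasp point, in mm); z points along the fingers, y is the line along which they close (so a half turn about z gives the same grasp; the last joint's range is limited). The gripper opens to 88 mm and grips with 3 to 60 N. Pads are 20 mm wide; open, the fingers measure 115 mm over their backs; the gripper's body (75 mm by 178 mm) begins 61 mm behind the grasp point.
Start: joints at [-1.32, 0.091, 1.231, -0, 1.82, -0.057], TCP at [181.777, -571.816, 222.631] pointing down, gripper open.
Joint ranges: [-2.87, 2.87], [-0.86, 2.18], [0.17, 2.46], [-1.51, 4.65], [0.06, 2.69], [-2.65, 2.65]. Speed limits (rad/s): [2.57, 2.57, 3.01, 3.14, 3.14, 3.14].

### API

Orientations are given as a 3x3 rotation matrix whose columns are the frame's x, y, z axes.
In Python, from cell import bot gives the robot as it stands.
- The arm moves only by the tool drive_tool, never from a script. Its argument "deltas" is text: rows parted by semicolons, each of 7 numbers parted by spaces: the shift along the tool's x, y, z in cm, then the turn, a rotation vector about the tool's x, y, z in rad, then the closure, from 0 (fully open) to 1 (shut). In form: tx ty tz wx wy wz gripper; .... A call has 1 to 8 rows; each row is the pose to reach, as a shift and turn from the pose commanded when the call began, along the tool's axes at that moment; what a row does not reach only later rows make up. A row lasts 1/12 s, in which the tool goes at most 41.7 mm and 7.16 degrees, less where a joint would pass 70% of its speed; a pose out of reach is approached as far as the arm can. A call with a gripper value outside its range is refused whole. The fingers move at their own pace and stop on an object; "force" is the grip in N (left out, the last holds). Time passes only in rows, so rows that repeat a pose let the fingers close. It gives the time, the measured TCP pose, the force, the opening and the grip force at its end, in the units of the state.
- bot.observe(): the state, without advancing time (a new reading comes with each control period).
- bot.capture(name): name is "side" or "top" or "wrist"; returns the picture (400x640x3 uint8, red, green, blue); there is no depth.
- bot.get_calibration(name): a dict with "vertical_fov" (degrees; the focal length in pixels is half the picture's height over the tangent of half this angle, whatever the lens; pixels are square), "cx", "cy" (the principal point, pixels), "k1" (the pictures are not rectified: a ray, as slopes to the right and down, at radius r is drawn at 1 + k1 r^2 times it, then the intrinsics apply), "R" (3x3) and "t" (3): a world point X has camera coordinates R X + t. Camera axes: x right, y down, z forward; pixel columns grow to the right and rows downward; lengths in mm; the calibration is good to about 2 mm. A picture is of the moment at which its call begins: read the wrist's pose just before it. get_calibration takes no time and is no camera call; for the wrist camera it gives the pose at the moment of the call.
- bot.finish_job(): hands the job in; it is judged then, once.
Trained networks look in the newest picture that a camera, given by its name, has taken for a name from the list of things; names that differ only in an ending like _2 or _b are one class to them, and where a whole thing is asked for, a point or a joint stands for the part that bears it (a point fixed in the world has none). Each returns a list of dicts, best first, with "p" (0 to 1); they miss things now and then, are a little off and sometimes report something else, mostly with a low value. They report only what shows in the picture. A call takes as long as a camera call.
- bot.recognise(target, camera): "xy" ([column, row] as shares, 0 to 1, of the picture: columns of its width, rows of its height, amid what is visible of it).
- bot.tip_of(target, camera): "xy" ([column, row] as shares, 0 to 1, of the picture: columns of its width, rows of its height: a listed point, or the origin of a listed thing).
The state is a dict: "time_s": time; "q": joint angles; "qd": joint speeds; "tau": joint torques, N m; "eef_pos": TCP position; "tcp_rot": TCP orientation; "force": force on the tool from outside, world axes, zero at the start; "wrist_torque": the same for the moment, N m; "opening": finger opening in mm; "grasp_force": force on a finger pad.
Only numpy, scipy, OpenCV 4.12 (cv2) and the standard library are available. Lean on these libraries where they do the work, as an engineer would, in place of code of your own. Each camera call takes 0.05 s, during which the arm holds its last target. There are 200 camera calls.

## Working session

There is one attempt and no reset: what is moved stays moved. The work goes in short steps, Python scripts to look and compute and a tool call to move; the robot and the scene stay as the last step left them, time stands still between calls to the robot, and variables do not carry over. Pictures are saved under pics/ and viewed, at most 10 in all, crops included, and the job is handed in when it is done.

Besides the shell and the picture viewer there is one more tool, called after "Call:" by a JSON object that holds its "api" and its "payload", one argument or row to a line. drive_tool: Moves the arm, as the interface text tells. Its arguments: {"type":"object","properties":{"deltas":{"type":"string"},"force":{"type":"number"}},"required":["deltas"]}

```bash
mkdir -p pics
cat > h.py <<'E'
import numpy as np, cv2
from cell import bot
def ray(cam,u,v):
    c=bot.get_calibration(cam); f=200/np.tan(np.radians(c["vertical_fov"])/2)
    d=np.array([(u-c["cx"])/f,(v-c["cy"])/f]); s=d.copy()
    for _ in range(30): s=d/(1+c["k1"]*(s@s))
    R=np.array(c["R"]);t=np.array(c["t"])
    return -R.T@t, R.T@np.array([s[0],s[1],1])
def at(cam,u,v,z):
    o,d=ray(cam,u,v); return o+d*(z-o[2])/d[2]
def proj(cam,X):
    c=bot.get_calibration(cam); f=200/np.tan(np.radians(c["vertical_fov"])/2)
    p=np.array(c["R"])@np.array(X,float)+np.array(c["t"]); s=p[:2]/p[2]; s=s*(1+c["k1"]*(s@s))
    return s*f+[c["cx"],c["cy"]]
def snap(cam,name):
    im=bot.capture(cam); cv2.imwrite(f"pics/{name}.png",cv2.cvtColor(np.asarray(im),cv2.COLOR_RGB2BGR)); return im
E
python3 - <<'E'
from h import *
print(np.array(bot.observe()["tcp_rot"]).round(2))
for cam in("top","side"):
    snap(cam,cam+"0"); print(cam,(-np.array(bot.get_calibration(cam)["R"]).T@np.array(bot.get_calibration(cam)["t"])).round())
    for n,z in (("tin",52),("ramekins",52),("cork_mat",53),("butcher_block",0),("amber_jar",0),("spice_jar",0),("pepper_mill",0),("peeler",0)):
        for r in bot.tip_of(n,cam)[:2]:
            u,v=r["xy"][0]*640,r["xy"][1]*400; print(n,round(r["p"],2),round(u),round(v),at(cam,u,v,z).round(1))
E
```

```text
[[ 0.95  0.3  -0.  ]
 [ 0.3  -0.95  0.  ]
 [ 0.   -0.   -1.  ]]
top [418.  -6. 988.]
tin 0.75 344 225 [498.  -85.1  52. ]
tin 0.5 273 155 [679.  104.6  52. ]
cork_mat 0.86 244 209 [534.1 172.8  53. ]
butcher_block 0.6 281 219 [515.3  82.7   0. ]
amber_jar 0.78 277 155 [691.9 100.9   0. ]
spice_jar 0.85 307 148 [714.7  17.9   0. ]
spice_jar 0.15 401 248 [ 443.4 -243.6    0. ]
pepper_mill 0.69 245 148 [711.3 189.7   0. ]
peeler 0.69 400 252 [ 432.6 -239.7    0. ]
side [ 264. -751.  612.]
tin 0.87 286 224 [482.7 -94.1  52. ]
ramekins 0.33 338 176 [661.   32.4  52. ]
cork_mat 0.62 270 156 [538.  180.8  53. ]
cork_mat 0.55 327 156 [675.5 126.9  53. ]
butcher_block 0.76 282 196 [530.7  74.7   0. ]
amber_jar 0.61 337 174 [698.  112.5   0. ]
amber_jar 0.31 281 195 [529.2  79.5   0. ]
spice_jar 0.63 362 194 [718.3   9.1   0. ]
pepper_mill 0.76 333 156 [729.7 206.    0. ]
peeler 0.79 292 296 [ 442.7 -235.5    0. ]
```

Run:
```python
import cv2
a=cv2.imread("pics/top0.png")[120:290,190:430]; cv2.imwrite("pics/top0c.png",cv2.resize(a,None,fx=3.3,fy=3.3,interpolation=cv2.INTER_CUBIC))
b=cv2.imread("pics/side0.png")[100:350,160:440]; cv2.imwrite("pics/side0c.png",cv2.resize(b,None,fx=2.4,fy=2.4,interpolation=cv2.INTER_CUBIC))
```

```text
(no output)
```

View pics/top0c.png

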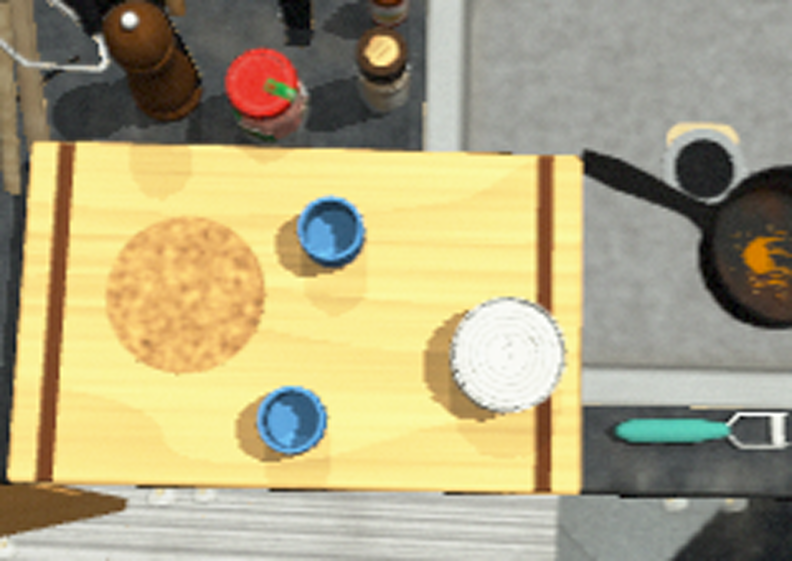

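View pics/side0c.png

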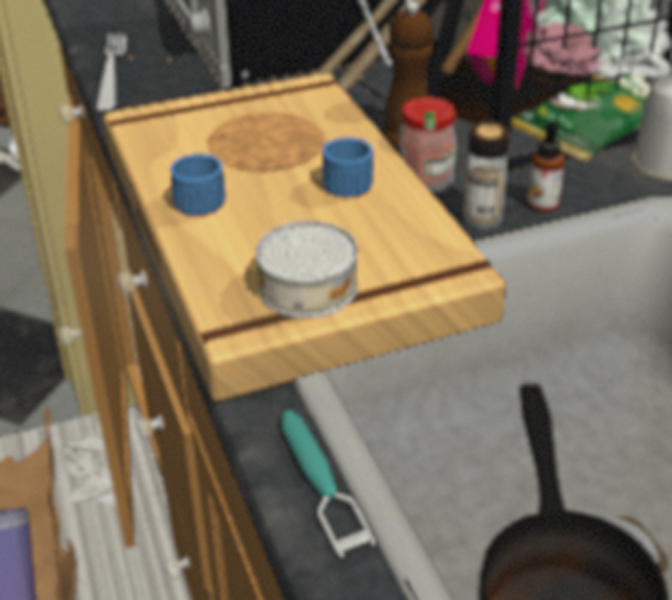

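The top crop shows the tin lid centred at about (344, 227) full-frame. The ramekin rims are at (290, 190) and (278, 247), and the mat at (246, 209). The side view agrees: the tin is near the block's right end and the way ahead is clear. Next I'll refine these with silhouette fits.

```bash
cat >> h.py <<'E'
from scipy.optimize import least_squares
A=np.linspace(0,2*np.pi,60)
def cyl(cam,x,y,r,z0,z1):
    P=[proj(cam,(x+r*np.cos(a),y+r*np.sin(a),z)) for z in (z0,z1) for a in A]
    h=cv2.convexHull(np.array(P,np.float32)); m=cv2.moments(h); return np.array([m["m10"],m["m01"]])/m["m00"],m["m00"]
def fit(cam,c,x0,r,z0,z1):
    s=least_squares(lambda p:cyl(cam,*p,r,z0,z1)[0]-c,x0,diff_step=1e-3); return s.x.round(1),round(cyl(cam,*s.x,r,z0,z1)[1])
def blobs(mask,lo=80):
    n,l,st,ce=cv2.connectedComponentsWithStats(mask.astype(np.uint8)); 
    return [(st[i,4],ce[i]) for i in range(1,n) if st[i,4]>lo]
def blue(im):
    h=cv2.cvtColor(im,cv2.COLOR_RGB2HSV); return (h[...,0]>95)&(h[...,0]<120)&(h[...,1]>110)&(h[...,2]>40)
E
python3 - <<'E'
from h import *
for cam in("top","side"):
    im=cv2.cvtColor(cv2.imread(f"pics/{cam}0.png"),cv2.COLOR_BGR2RGB)
    b=[x for x in blobs(blue(im)) if 200<x[1][0]<345 and 150<x[1][1]<270]
    R=[]
    for a,c in b: 
        p,ar=fit(cam,c,(530,40),25,52,94); R.append(p); print(cam,"ram",a,ar,c.round(1),p)
    if len(R)==2:
        d=R[0]-R[1]; d*=np.sign(d[0]); print("mid",(R[0]+R[1])/2,"dist",np.hypot(*d),"yaw of gap rel +y",np.arctan2(d[1],d[0]))
    h=cv2.cvtColor(im,cv2.COLOR_RGB2HSV); u,v=proj(cam,(498,-88,85)).astype(int)
    m=h[...,1]<75; k=np.zeros(m.shape,bool); k[v-28:v+28,u-28:u+28]=1
    for a,c in blobs(m&k): print(cam,"tin",a,c.round(1),fit(cam,c,(498,-88),43,52,92))
print("tin lid",at("top",343.9,227.3,92),"mat",at("top",246.1,209.1,53))
# block corners in top
for u,v in((35,143),(583,155),(578,494),(8,482)): print(at("top",u/3.3+190,v/3.3+120,52).round())
s=bot.observe(); c=bot.get_calibration("wrist"); print(s["eef_pos"],c)
E
```

```text
top ram 308 361 [290.  189.6] [582.6  56.1]Traceback (most recent call last):
  File "<stdin>", line 7, in <module>
  File "h.py", line 23, in fit
    s=least_squares(lambda p:cyl(cam,*p,r,z0,z1)[0]-c,x0,diff_step=1e-3); return s.x.round(1),round(cyl(cam,*s.x,r,z0,z1)[1])
    return func(*args, **kwargs)
    result = trf(vector_fun.fun, vector_fun.jac, x0, f0, J0, lb, ub, ftol, xtol,
                 gtol, max_nfev, x_scale, loss_function, tr_solver,
                 tr_options.copy(), verbose, callback=callback_wrapped)
    return trf_no_bounds(
        fun, jac, x0, f0, J0, ftol, xtol, gtol, max_nfev, x_scale,
        loss_function, tr_solver, tr_options, verbose, callback=callback)
    f_new = fun(x_new)
    self._update_fun()
    ~~~~~~~~~~~~~~~~^^
    self.f = self.fun_wrapped(xp_copy(self.x))
             ~~~~~~~~~~~~~~~~^^^^^^^^^^^^^^^^^
    return np.atleast_1d(self.fun(x))
                         ~~~~~~~~^^^
    return self.f(x, *self.args, **self.kwargs)
           ~~~~~~^^^^^^^^^^^^^^^^^^^^^^^^^^^^^^
  File "h.py", line 23, in <lambda>
    s=least_squares(lambda p:cyl(cam,*p,r,z0,z1)[0]-c,x0,diff_step=1e-3); return s.x.round(1),round(cyl(cam,*s.x,r,z0,z1)[1])
                             ~~~^^^^^^^^^^^^^^^^
  File "h.py", line 20, in cyl
    P=[proj(cam,(x+r*np.cos(a),y+r*np.sin(a),z)) for z in (z0,z1) for a in A]
       ~~~~^^^^^^^^^^^^^^^^^^^^^^^^^^^^^^^^^^^^^
  File "h.py", line 12, in proj
    c=bot.get_calibration(cam); f=200/np.tan(np.radians(c["vertical_fov"])/2)
ValueError: time passes only in moves, steps and waits
```

```bash
sed -i 's/^from cell import bot/from cell import bot\nC={}\ndef cal(n):\n    if n not in C: C[n]=bot.get_calibration(n)\n    return C[n]/; s/c=bot.get_calibration(cam)/c=cal(cam)/' h.py
cat > m.py <<'E'
from h import *
import sys
def ims(im,cam):
    b=[x for x in blobs(blue(im)) if 200<x[1][0]<345 and 150<x[1][1]<270]
    R=[]
    for a,c in b: 
        p,ar=fit(cam,c,(530,40),25,52,94); R.append(p); print(cam,"ram",a,ar,c.round(1),p)
    if len(R)==2:
        d=R[0]-R[1]; d*=np.sign(d[0]); print("mid",(R[0]+R[1])/2,"dist",np.hypot(*d),"yaw",np.arctan2(d[1],d[0]))
def tin(im,cam,g):
    h=cv2.cvtColor(im,cv2.COLOR_RGB2HSV); u,v=proj(cam,(*g,85)).astype(int)
    m=h[...,1]<75; k=np.zeros(m.shape,bool); k[v-28:v+28,u-28:u+28]=1
    for a,c in blobs(m&k): print(cam,"tin",a,c.round(1),fit(cam,c,g,43,52,92))
E
python3 - <<'E'
from m import *
for cam in("top","side"):
    im=cv2.cvtColor(cv2.imread(f"pics/{cam}0.png"),cv2.COLOR_BGR2RGB)
    ims(im,cam); tin(im,cam,(498,-88))
print("tin lid",at("top",343.9,227.3,92),"mat",at("top",246.1,209.1,53))
for u,v in((35,143),(583,155),(578,494),(8,482)): print(at("top",u/3.3+190,v/3.3+120,52).round())
s=bot.observe(); print(s["eef_pos"],s["opening"])
E
```

```text
top ram 308 361 [290.  189.6] [582.6  56.1]
top ram 322 356 [278.1 246.9] [438.   80.1]
mid [510.3  68.1] dist 146.5781702710196 yaw -0.16447573000611582
top tin 423 [369.7 222.8] (array([ 503.4, -146.3]), 1005)
top tin 991 [343.5 226.9] (array([491. , -80.5]), 981)
side ram 366 506 [304.4 169.3] [584.4  58.8]
side ram 398 543 [241.9 176.5] [440.1  83.7]
mid [512.25  71.25] dist 146.43257834238932 yaw -0.17087444845572536
side tin 1389 [287.2 211.3] (array([492.3, -77.2]), 1484)
tin lid [489.07192175 -80.57278412  92.        ] mat [532.92456877 168.60681702  53.        ]
[650. 293.  52.]
[ 653. -142.   52.]
[ 386. -139.   52.]
[386. 295.  52.]
[ 181.75949402 -571.83577298  222.66580363] 87.93020424806554
```

```bash
cat >> h.py <<'E'
from scipy.spatial.transform import Rotation as Ro
YAW=1.405
def goto(*pts,yaw=YAW):
    s=bot.observe(); R=np.array(s["tcp_rot"]); p=np.array(s["eef_pos"])
    c,n=np.cos(yaw),np.sin(yaw); T=np.array([[c,n,0],[n,-c,0],[0,0,-1]])
    print("t",s["time_s"],"p",p.round(1),"f",np.array(s["force"]).round(1),"op",round(s["opening"],1))
    for q in pts: print(q,(R.T@(np.array(q)-p)/10).round(2),Ro.from_matrix(R.T@T).as_rotvec().round(3))
E
python3 - <<'E'
from h import *
goto((480,-150,222))
E
```

```text
t 0.9 p [ 181.8 -571.8  222.7] f [ 0.2 -0.1  0.4] op 87.9
(480, -150, 222) [ 41.2  -31.17   0.06] [ 0.     0.    -1.097]
```

Call:
{"api": "drive_tool", "payload": {
  "deltas": "5 -3.8 0 0 0 -0.12 0.5; 10 -7.6 0 0 0 -0.24 0.5; 14 -10.6 0 0 0 -0.36 0.5; 18 -13.6 0 0 0 -0.48 0.5; 22 -16.6 0 0 0 -0.6 0.5; 25 -18.9 0 0 0 -0.7 0.5; 28 -21.2 0 0 0 -0.8 0.5; 28 -21.2 0 0 0 -0.8 0.5",
  "force": 10
}}

```text
time_s: 1.57
eef_pos: [374.8, -297.8, 222.9]
tcp_rot: [[0.442, 0.897, 0.001], [0.897, -0.442, -0.001], [-0.0, 0.001, -1.0]]
force: [0.4, -0.5, -1.2]
opening: 44.3
grasp_force: 0.0
```

Run:
```python
from h import *
goto((480,-150,222))
```

```text
t 1.5667 p [ 374.8 -297.8  222.9] f [ 0.4 -0.5 -1.2] op 44.3
(480, -150, 222) [17.91  2.9   0.09] [ 0.001  0.    -0.292]
```

Call:
{"api": "drive_tool", "payload": {
  "deltas": "3 0.5 0 0 0 -0.1 0.5; 7 1.1 0 0 0 -0.2 0.5; 11 1.8 0 0 0 -0.29 0.5; 14.5 2.4 0 0 0 -0.292 0.5; 17.9 2.9 0.1 0 0 -0.292 0.5; 17.9 2.9 0.1 0 0 -0.292 0.5; 17.9 2.9 0.1 0 0 -0.292 0.5"
}}

```text
time_s: 2.15
eef_pos: [480.5, -151.0, 221.4]
tcp_rot: [[0.167, 0.986, -0.001], [0.986, -0.167, 0.0], [-0.0, -0.001, -1.0]]
force: [-0.3, 0.1, -1.2]
opening: 43.8
grasp_force: 0.0
```

Run:
```python
from h import *
im=snap("wrist","w1")
goto((480,-148,62))
for n in("tin","ramekins","cork_mat"):
    for r in bot.tip_of(n,"wrist")[:2]: print(n,r["p"],at("wrist",r["xy"][0]*640,r["xy"][1]*400,52))
```

```text
t 2.2 p [ 480.  -152.1  221.6] f [ 1.  -1.   0.4] op 44.2
(480, -148, 62) [ 0.41 -0.06 15.96] [-0.     0.    -0.004]
tin 0.7 [490.66718097 -83.11814922  52.        ]
```

View pics/w1.png

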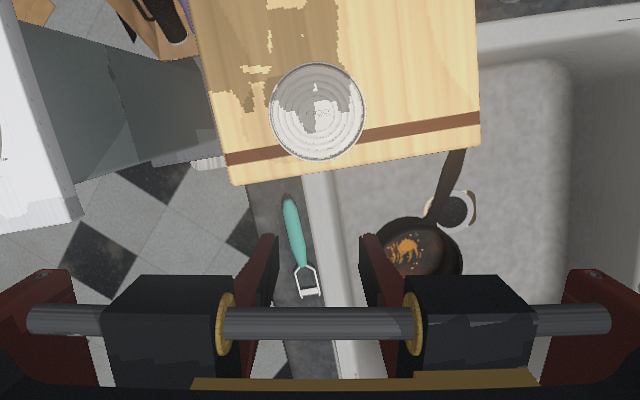

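The wrist picture shows the tin lid at about (317, 111) px, with radius about 48. It sits well ahead of the half-open fingers, and the peeler lies below them. I'll check the lid position and then descend.

Run:
```python
from h import *
print(at("wrist",317,111,92), at("wrist",270,111,92),at("wrist",365,111,92))
goto((480,-148,62))
```

```text
[489.34444352 -79.94639016  92.        ] [448.58960635 -72.79477491  92.        ] [530.98286837 -87.07759319  92.        ]
t 2.35 p [ 479.5 -153.5  221.8] f [ 0.1 -1.  -0.3] op 43.9
(480, -148, 62) [ 0.56 -0.04 15.98] [ 0.     0.    -0.007]
```

Call:
{"api": "drive_tool", "payload": {
  "deltas": "0.5 0 3.5 0 0 0 0.5; 0.5 0 7 0 0 0 0.5; 0.5 0 10.5 0 0 0 0.5; 0.5 0 13.5 0 0 0 0.5; 0.5 0 15.5 0 0 0 0.5; 0.5 0 16 0 0 0 0.5; 0.5 0 16 0 0 0 0.5; 0.5 0 16 0 0 0 0.5"
}}

```text
time_s: 3.02
eef_pos: [481.2, -148.4, 63.0]
tcp_rot: [[0.172, 0.985, 0.001], [0.985, -0.172, -0.001], [-0.0, 0.002, -1.0]]
force: [0.2, -0.4, 0.3]
opening: 43.9
grasp_force: 0.0
```

Run:
```python
from h import *
from m import tin
d=np.array([.165,.986])
m=np.array([511,69.5])
P=[m+d*k-47*d for k in (-100,-60,0,30,100)]
goto(*[(*p.round(1),61) for p in P])
```

```text
t 3.0167 p [ 481.2 -148.4   63. ] f [ 0.2 -0.4  0.3] op 43.9
(np.float64(486.7), np.float64(-75.4), 61) [ 7.28 -0.71  0.2 ] [ 0.002  0.    -0.007]
(np.float64(493.3), np.float64(-36.0), 61) [11.28 -0.73  0.2 ] [ 0.002  0.    -0.007]
(np.float64(503.2), np.float64(23.2), 61) [17.28 -0.77  0.2 ] [ 0.002  0.    -0.007]
(np.float64(508.2), np.float64(52.7), 61) [20.27 -0.78  0.2 ] [ 0.002  0.    -0.007]
(np.float64(519.7), np.float64(121.8), 61) [27.28 -0.84  0.19] [ 0.002  0.    -0.007]
```

Call:
{"api": "drive_tool", "payload": {
  "deltas": "1 0 0.1 0 0 0 0.5; 1.8 0 0.2 0 0 -0.006 0.5; 2.5 -0.1 0.2 0 0 -0.006 0.5; 3.3 -0.2 0.2 0 0 -0.006 0.5; 4.1 -0.3 0.2 0 0 -0.006 0.5; 4.9 -0.4 0.2 0 0 -0.006 0.5; 5.7 -0.5 0.2 0 0 -0.006 0.5; 6.5 -0.6 0.2 0 0 -0.006 0.5"
}}

```text
time_s: 3.68
eef_pos: [486.2, -81.5, 59.9]
tcp_rot: [[0.164, 0.986, 0.0], [0.986, -0.164, -0.0], [-0.0, 0.001, -1.0]]
force: [-0.7, -2.8, 2.5]
opening: 43.8
grasp_force: 1.4
```

Call:
{"api": "drive_tool", "payload": {
  "deltas": "0.6 0 0 0 0 0 0.5; 1.2 -0.05 0 0 0 0 0.5; 1.8 -0.1 0 0 0 0 0.5; 2.4 -0.1 0 0 0 0 0.5; 2.9 -0.1 0 0 0 0 0.5; 3.4 -0.1 0 0 0 0 0.5; 3.4 -0.1 0 0 0 0 0.5"
}}

```text
time_s: 4.27
eef_pos: [490.6, -47.5, 59.4]
tcp_rot: [[0.163, 0.987, -0.0], [0.987, -0.163, 0.001], [0.001, -0.001, -1.0]]
force: [-1.0, 0.4, -0.1]
opening: 44.0
grasp_force: 0.0
```

Run:
```python
from h import *
from m import ims
im=snap("top","t2"); 
im2=snap("wrist","w2")
a=cv2.imread("pics/t2.png")[140:290,200:400]; b=cv2.imread("pics/w2.png")
cv2.imwrite("pics/c2.png",np.hstack([cv2.resize(a,(400,300),interpolation=cv2.INTER_CUBIC),cv2.resize(b,(400,300))]))
d=np.array([.165,.986]); m=np.array([511,69.5])
goto(*[(*(m+d*k-47*d).round(1),61) for k in (-60,0,30,100)])
```

```text
t 4.3667 p [490.4 -48.   59.2] f [-0.3  0.4 -0.2] op 44.0
(np.float64(493.3), np.float64(-36.0), 61) [ 1.24  0.09 -0.18] [-0.001 -0.001  0.001]
(np.float64(503.2), np.float64(23.2), 61) [ 7.24  0.1  -0.18] [-0.001 -0.001  0.001]
(np.float64(508.2), np.float64(52.7), 61) [10.23  0.11 -0.18] [-0.001 -0.001  0.001]
(np.float64(519.7), np.float64(121.8), 61) [17.23  0.11 -0.17] [-0.001 -0.001  0.001]
```

View pics/c2.png

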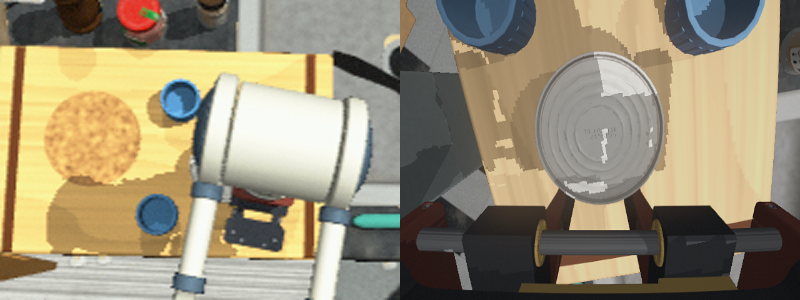

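View pics/w2.png

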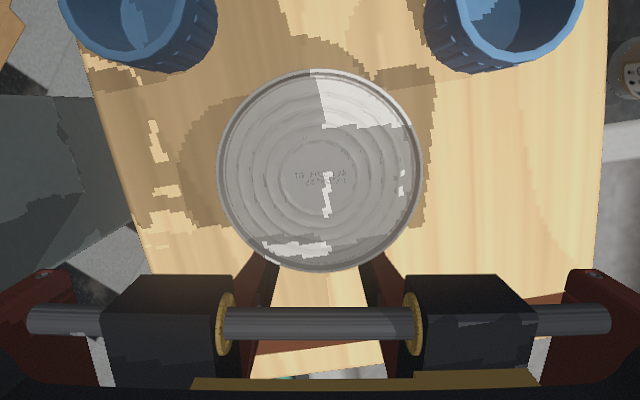

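The tin sits centred in the finger V, with its lid centre at column 320. The near ramekin rims are at columns 218 and 423, so the gap's middle is also about 320. The line is true, so I'll push straight on.

Call:
{"api": "drive_tool", "payload": {
  "deltas": "0.7 0 -0.1 0 0 0 0.5; 1.5 0.05 -0.1 0 0 0 0.5; 2.3 0.05 -0.1 0 0 0 0.5; 3.1 0.05 -0.1 0 0 0 0.5; 3.9 0.05 -0.1 0 0 0 0.5; 4.7 0.05 -0.1 0 0 0 0.5; 5.5 0.05 -0.1 0 0 0 0.5; 6.2 0.05 -0.1 0 0 0 0.5"
}}

```text
time_s: 5.03
eef_pos: [501.4, 13.4, 60.6]
tcp_rot: [[0.164, 0.986, -0.0], [0.986, -0.164, 0.0], [0.0, -0.0, -1.0]]
force: [0.3, -0.5, -0.2]
opening: 44.0
grasp_force: 0.5
```

Call:
{"api": "drive_tool", "payload": {
  "deltas": "0.7 0 0 0 0 0 0.5; 1.5 0 0 0 0 0 0.5; 2.3 0 0 0 0 0 0.5; 3.1 0 0 0 0 0 0.5; 3.9 0 0 0 0 0 0.5; 4.7 0.05 0 0 0 0 0.5; 5.4 0.1 0 0 0 0 0.5; 6 0.1 0 0 0 0 0.5"
}}

```text
time_s: 5.7
eef_pos: [512.3, 72.3, 60.6]
tcp_rot: [[0.164, 0.986, 0.0], [0.986, -0.164, 0.0], [0.0, 0.0, -1.0]]
force: [-0.5, -1.7, -0.7]
opening: 44.2
grasp_force: 0.6
```

Run:
```python
from h import *
snap("wrist","w3")
goto((532.9-47*.165,168.6-47*.986,61))
```

```text
t 5.75 p [512.4  73.1  60.7] f [-0.4  0.5 -0.3] op 43.9
(525.145, 122.258, 61) [ 5.06  0.45 -0.03] [ 0.    -0.001  0.002]
```

View pics/w3.png

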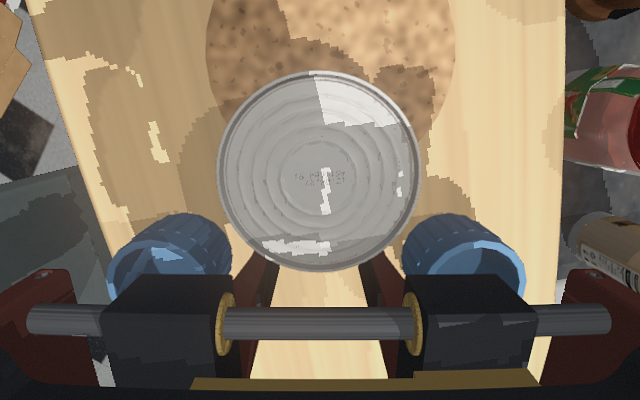

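The tin is through the gap, lid centre (318, 171). The mat's edges at columns 206 and 457 centre it at 331, so I'll shift slightly towards +y of the tool over the remaining 5 cm.

Call:
{"api": "drive_tool", "payload": {
  "deltas": "0.7 0.05 0 0 0 0 0.5; 1.5 0.1 0 0 0 0 0.5; 2.3 0.2 0 0 0 0 0.5; 3.1 0.3 0 0 0 0 0.5; 3.8 0.4 0 0 0 0 0.5; 4.5 0.45 0 0 0 0 0.5; 5 0.45 0 0 0 0 0.5; 5 0.45 0 0 0 0 0.5"
}}

```text
time_s: 6.42
eef_pos: [524.9, 121.3, 60.6]
tcp_rot: [[0.163, 0.987, 0.0], [0.987, -0.163, 0.001], [0.001, -0.0, -1.0]]
force: [-0.0, -0.1, 0.3]
opening: 43.9
grasp_force: 0.0
```

Call:
{"api": "drive_tool", "payload": {
  "deltas": "-0.6 0 0 0 0 0 0.5; -1.2 0 0 0 0 0 0.5; -1.2 0 -1 0 0 0 0.5; -1.2 0 -4 0 0 0 0.5; -1.2 0 -8 0 0 0 0.5; -1.2 0 -11 0 0 0 0.5; -1.2 0 -14 0 0 0 0.5; -1.2 0 -14 0 0 0 0.5"
}}

```text
time_s: 7.08
eef_pos: [524.9, 108.0, 209.5]
tcp_rot: [[0.165, 0.986, 0.012], [0.986, -0.165, 0.002], [0.004, 0.012, -1.0]]
force: [-0.3, -0.2, -0.2]
opening: 43.8
grasp_force: 0.0
```

Run:
```python
from h import *
snap("wrist","w4")
goto((440,-100,230))
```

```text
t 7.1333 p [524.4 107.9 206.2] f [ 0.2  0.8 -0.2] op 44.0
(440, -100, 230) [-21.89  -4.87  -2.48] [ 0.008 -0.003 -0.   ]
```

View pics/w4.png

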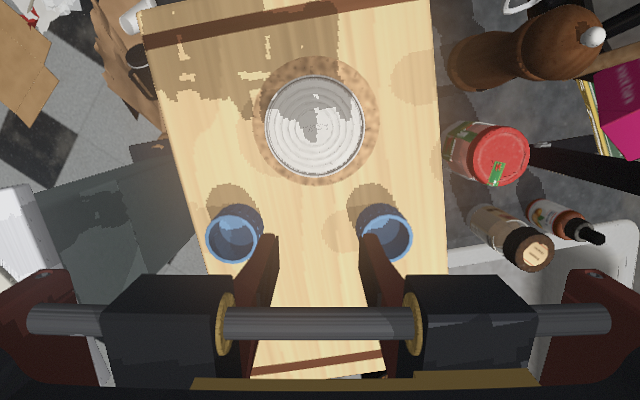

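The tin stands inside the mat in the picture, with its lid at about (315, 126) and the mat spanning 252–379 by 57–185. I'll retract and verify from above.

Call:
{"api": "drive_tool", "payload": {
  "deltas": "-3 0 -2 0 0 0 0.5; -6 0 -4 0 0 0 0.5; -9 0 -4 0 0 0 0.5; -13 0 -4 0 0 0 0.5; -16 0 -4 0 0 0 0.5; -19 0 -4 0 0 0 0.5; -21 0 -4 0 0 0 0.5; -21 0 -4 0 0 0 0.5"
}}

```text
time_s: 7.8
eef_pos: [487.1, -102.5, 239.6]
tcp_rot: [[0.169, 0.986, -0.002], [0.986, -0.169, -0.001], [-0.001, -0.002, -1.0]]
force: [-0.7, 0.8, -0.2]
opening: 43.8
grasp_force: 0.0
```

Run:
```python
from m import *
im=snap("top","t5"); tin(im,"top",(533,166)); im=snap("side","s5"); tin(im,"side",(535,167))
a=cv2.imread("pics/t5.png")[140:290,200:400]; b=cv2.imread("pics/s5.png")[100:250,180:380]
cv2.imwrite("pics/c5.png",np.hstack([cv2.resize(x,(400,300),interpolation=cv2.INTER_CUBIC) for x in(a,b)]))
print(bot.observe()["eef_pos"],bot.observe()["force"])
```

```text
top tin 1029 [244.4 208.1] (array([532.6, 168.3]), 1039)
side tin 471 [253.1 127.6] (array([535. , 319.5]), 744)
side tin 246 [284.4 124.4] (array([622.4, 305.9]), 715)
side tin 815 [269.  152.2] (array([533.2, 170.9]), 930)
[487.81774028 -99.44518263 239.87080454] [-0.13441937  0.40836765 -0.0037393 ]
```

View pics/c5.png

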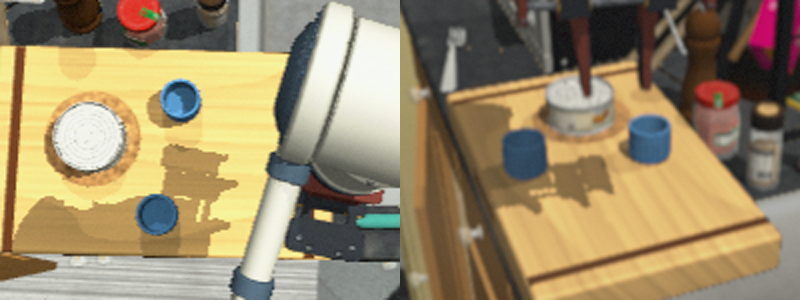

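The tin measures (532.6, 168.3), within about 1 mm of the mat centre (532.9, 168.6). In both views it stands wholly on the cork, the bystanders haven't moved and the arm is well clear.

```bash
python3 -c "
from cell import bot
print(bot.finish_job())"
```

```text
the job is handed in; nothing more can be done
None
```

I pushed the tin through the gap onto the cork mat, where it measured within about 1 mm of the mat's centre; nothing else moved, the arm is clear, and I handed the job in at about 8 s.

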